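# Clip the dark shade tablet to the sorting easel

### The job

Set up the sorting bench for the dark wrapper lot: take the darkest of the three shade tablets out of the rack, stand it upright on the little easel's ledge, behind the lip, in the middle and leaning back on the mast. Then take the red-handled spring clip off the cigar tray's wall by squeezing its handles, lower its open jaws astride the top of the tablet and mast, and let it close in the middle so that it holds the two together. Leave the other tablets and everything else on the bench where they are.

Things in the scene. Friction and masses are not known exactly. Their poses are not given: they have to be found in the camera images.
- card_dark: Wanted shade tablet: plywood 10 mm thick (its x), 60 mm wide (y), 110 mm tall (z), 50 g; upper 70 mm covered all round, top edge too, in near-black brown veneer, bare pale wood below; both faces alike. Origin: centre of its underside. Starts upright in one of the rack's three slots (which one varies).
- card_mid: Another shade tablet, same size and make, reddish-brown veneer. Origin: centre of its underside. Stays in the rack.
- card_light: Another shade tablet, same size and make, light tan veneer. Origin: centre of its underside. Stays in the rack.
- rack: Pale slotted rack, fixed, 152 (x) by 76 (y) by 34 mm tall. Origin: centre of its underside. Three slots 50 mm apart along x, each 12.5 mm wide (x), 65 mm long (y), 24 mm deep, floor 10 mm above the bench. The tablets stand in them, faces towards x, 86 mm proud, and lift straight out.
- easel_back: Leaning part of the fixed dark wooden easel. Origin: mid-width where mast front meets ledge top, 36 mm above bench. z: up along the mast, which leans 0.26 rad back; x: through the mast to its rear; y: along the ledge. Ledge 120 mm wide, x -20 to 0 mm; lip x -25 to -20, 8 mm above the ledge. A seated tablet's origin is at x -5, z 0; its top ends 6 mm above the mast's.
- mast_top (a point): Centre of the upper end of the easel's mast (z = 104 mm in easel_back, axes the same). The mast is a slat 10 mm thick (x), 40 mm wide (y), free on all sides over its upper 40 mm. The easel's feet, under 20 mm tall, reach about 75 mm ahead, behind and to either side of this point.
- clip: Spring clip, 80 g, two flat red handles, black jaw pads, alike from both sides. Origin: mid hinge axis (its y); z: up from jaws to handles; jaws open along x. Handles 30 mm wide, from 4 to 54 mm above the hinge; pads 30 mm wide, 36 to 50 mm below it. Starts biting the tray wall, jaws down, handles up, their tops 58 mm apart over the outside.
- clip_jaw_a (a joint): Swing of one half of the clip (rad); the other follows alike. 0 shut; 0.13 on the tray wall; 0.21 on tablet and mast together (20 mm), closing there with 10 N, handle tops 50 mm apart; 0.42 squeezed home (14 N on the handles, then parallel and 28 mm over the outside), the jaws gaping 35 mm at the pads' upper edge, 40 mm at the tips.
- tray: Open plywood tray of cigars, fixed, 260 (x) by 200 (y) by 60 mm tall, walls 12 mm. Origin: centre of its underside. The clip sits astride the +y wall (mid-plane y = +94 mm), clip x along the tray's y, hinge 23 mm above the rim, pads reaching 27 mm below it; the cigars leave 43 mm free inside that wall.
- tin: Round brass tin, 100 mm across, 46 mm tall, standing on the bench. Origin: centre of its underside. Not to be moved.
- gluepot: White jar with a green cap, 64 mm across, 85 mm tall. Origin: centre of its underside. Not to be moved.
- blade: Half-moon leaf blade with wooden back, 72 by 124 mm, 10 mm thick, lying on a 20 mm cutting block near the robot. Origin: underside. Not to be moved.
- gauge: Aluminium ring-gauge plate with a row of black holes, 160 by 52 by 10 mm, lying on the bench. Origin: centre of its underside. Not to be moved.
Mind the look-alikes: they are no part of the job. Leave any green or purple look-alike of the clip alone.

How it is judged:
By the outcome, as a careful person would: the job done as asked, in the order asked, and still so for the second after the job is handed in, with the robot touching nothing.
It also fails if it takes over 54 s, if anything falls off the work surface, if the arm or the gripper's body presses on something with over 40 N, if the wrist force passes 120 N, or if a joint passes its speed limit or range.

### The arm

A 6-joint arm with a two-finger parallel gripper is mounted at the origin on the work surface. World frame = base frame: x ahead of the robot, y to its left, z up, the work surface at z = 0. Lengths are in m, angles in rad, forces in N, time in s.
With the tool pointing down it reaches from about 0.3 to 0.875 m from the base axis. Payload 6.4 kg.
Tool frame: the origin (TCP) lies between the finger pads; the fingertips stand 19 mm ahead of it and the grasp point (between the pads) is the TCP (ctrl.tips_ahead is the z of the fingertips in the tool frame, in m); z points along the fingers, y is the line along which they close (so a half turn about z gives the same grasp; the last joint's range is limited). The gripper opens to 85 mm and grips with 20 to 120 N. Pads are 22 mm wide; open, the fingers measure 114 mm over their backs; the gripper's body (76 mm by 85 mm) begins 54 mm behind the grasp point. The pads swing forward as they close: fully open they stand 13 mm farther back than shut.
Start: joints at [0.952, 0.181, 1.607, -0, 1.354, -0.206], TCP at [0.231, 0.527, 0.25] pointing down, gripper open.
Joint ranges: [-2.99, 2.99], [-0.89, 2.07], [0.3, 2.58], [-1.14, 4.28], [0, 2.63], [-3.12, 3.12]. Speed limits (rad/s): [2.57, 2.57, 3.01, 3.14, 3.14, 3.14].

### API

Orientations are given as a unit quaternion [w, x, y, z].
In Python, from bench import readout, vision, ctrl gives the robot as it stands.
- The arm moves only by the tool play_rows, never from a script. Its arguments are lists of equal length, an entry for each row: "xyz": the shift along the tool's x, y, z in mm, a list of three; "rot": the turn, a rotation vector about the tool's x, y, z in rad, a list of three; "grip": the opening, from 0 (shut) to 1 (fully open). In form: {"xyz": [[x, y, z], ...], "rot": [[rx, ry, rz], ...], "grip": [grip, ...]}. A call has exactly 10 rows; each row is the pose to reach, as a shift and turn from the pose commanded when the call began, along the tool's axes at that moment; what a row does not reach only later rows make up. A row lasts 1/8 s, in which the tool goes at most 62.5 mm and 10.7 degrees, less where a joint would pass 70% of its speed; a pose out of reach is approached as far as the arm can. A call with a gripper value outside its range is refused whole. The fingers move at their own pace and stop on an object; the grip force is fixed at half the most. Time passes only in rows, so rows that repeat a pose let the fingers close, or fill a call up. It gives the time, the measured TCP pose, the force, the opening and the grip force at its end, in the units of the state.
- readout.get_obs(): the state, without advancing time (a new reading comes with each control period).
- vision.camera(name): name is "scene" or "top" or "wrist"; returns a dict with "color" (420x560x3 uint8, red, green, blue), "depth" (420x560 float32, m along the optical axis (not along the pixel's ray), 0 where there is no reading), "camera_matrix" (3x3 intrinsics, pixels), "k1" (the pictures are not rectified: a ray, as slopes to the right and down, at radius r is drawn at 1 + k1 r^2 times it, then the intrinsics apply), "extrinsics" (4x4, takes a point from camera to world coordinates); the wrist camera has in their place "hand_eye" (4x4, takes a point from camera to tool coordinates, whose origin is the TCP and whose axes are the flange's). Camera axes: x right, y down, z forward; pixel columns grow to the right and rows downward; lengths in m; the calibration is good to about 2 mm. A picture is of the moment at which its call begins: read the wrist's pose just before it.
- ctrl.hand_in(): hands the job in; it is judged then, once.
The state is a dict: "time_s": time; "q": joint angles; "dq": joint speeds; "joint_efforts": joint torques, N m; "eef_pos": TCP position; "eef_rot": TCP orientation; "wrist_force": force on the tool from outside, world axes, zero at the start; "torque": the same for the moment, N m; "opening": opening from 0.0 (shut) to 1.0 (fully open); "grasp_force": force on a finger pad.
Only numpy, scipy, OpenCV 4.12 (cv2) and the standard library are available. Lean on these libraries where they do the work, as an engineer would, in place of code of your own. Each camera call takes 0.05 s, during which the arm holds its last target. There are 200 camera calls.

## Working session

There is one attempt and no reset: what is moved stays moved. The work goes in short steps, Python scripts to look and compute and a tool call to move; the robot and the scene stay as the last step left them, time stands still between calls to the robot, and variables do not carry over. Pictures are saved under pics/ and viewed, at most 10 in all, crops included, and the job is handed in when it is done.

Besides the shell and the picture viewer there is one more tool, called after "Request:" as a command line: name --argument value ..., lists and objects as JSON in quotes. play_rows: Moves the arm, as the interface text tells. Its arguments: {"type":"object","properties":{"xyz":{"type":"array","items":{"type":"array","items":{"type":"number"}}},"rot":{"type":"array","items":{"type":"array","items":{"type":"number"}}},"grip":{"type":"array","items":{"type":"number"}}},"required":["xyz","rot","grip"]}

```bash
ls; mkdir -p pics
cat > h.py <<'E'
import numpy as np, cv2, pickle
from bench import readout, vision, ctrl
from scipy.spatial.transform import Rotation as R
def snap(n):
    o=readout.get_obs(); c=vision.camera(n)
    q=o['eef_rot']; T=np.eye(4); T[:3,:3]=R.from_quat([q[1],q[2],q[3],q[0]]).as_matrix(); T[:3,3]=o['eef_pos']
    c['T']=T@np.array(c['hand_eye']) if n=='wrist' else np.array(c['extrinsics'])
    return c
def rays(c,uv):
    K=np.array(c['camera_matrix']); uv=np.asarray(uv,float).reshape(-1,2)
    d=np.c_[(uv[:,0]-K[0,2])/K[0,0],(uv[:,1]-K[1,2])/K[1,1]]
    s=d.copy()
    for _ in range(20): s=d/(1+c['k1']*(s**2).sum(1,keepdims=True))
    return np.c_[s,np.ones(len(s))]
def onz(c,uv,z):
    r=rays(c,uv)@c['T'][:3,:3].T; o=c['T'][:3,3]
    return o+r*((z-o[2])/r[:,2])[:,None]
def pts(c,uv):
    uv=np.asarray(uv).reshape(-1,2).astype(int); z=c['depth'][uv[:,1],uv[:,0]]
    return (rays(c,uv)*z[:,None])@c['T'][:3,:3].T+c['T'][:3,3]
def cloud(c):
    v,u=np.mgrid[0:420,0:560]
    return pts(c,np.c_[u.ravel(),v.ravel()]).reshape(420,560,3)
def save(c,f): cv2.imwrite('pics/'+f,cv2.cvtColor(c['color'],cv2.COLOR_RGB2BGR))
E
python3 - <<'E'
from h import *
a=snap('top');b=snap('scene')
pickle.dump((a,b),open('s0.pkl','wb'))
save(a,'top.png');save(b,'scene.png')
for c in(a,b):print(c['T'].round(3).tolist(),c['k1'],c['camera_matrix'])
print(readout.get_obs())
E
```

```text
pics
[[-0.007, -0.998, 0.062, 0.422], [-1.0, 0.008, 0.015, -0.043], [-0.016, -0.061, -0.998, 1.371], [0.0, 0.0, 0.0, 1.0]] -0.027174426351455745 [[468.77860539   0.         283.74303742]
 [  0.         468.77860539 205.4575469 ]
 [  0.           0.           1.        ]]
[[0.807, 0.491, -0.329, 1.034], [0.59, -0.666, 0.455, -0.74], [0.005, -0.562, -0.827, 1.397], [0.0, 0.0, 0.0, 1.0]] -0.011083978780240668 [[521.68736541   0.         273.69546657]
 [  0.         521.68736541 209.30290299]
 [  0.           0.           1.        ]]
{'time_s': 0.1, 'q': array([ 9.51688492e-01,  1.81496434e-01,  1.60792693e+00, -6.70396294e-06,
        1.35380990e+00, -2.06310822e-01]), 'dq': array([-0.00028306, -0.00132151, -0.00113387,  0.00189629,  0.00091195,
       -0.00033065]), 'joint_efforts': array([-9.87735802e-04, -4.45872152e+01, -3.52239203e+01, -4.25490616e-04,
        4.07611515e-03, -4.14702436e-05]), 'eef_pos': array([0.23038068, 0.52630471, 0.24944839]), 'eef_rot': array([-3.26020361e-04,  2.04935405e-01,  9.78775156e-01, -7.52742955e-04]), 'wrist_force': array([-0.32104692, -0.103855  ,  0.93778997]), 'torque': array([-0.02274223, -0.01261013,  0.00055452]), 'grasp_force': 0.0, 'opening': 1.0016043164100736}
```

View pics/top.png

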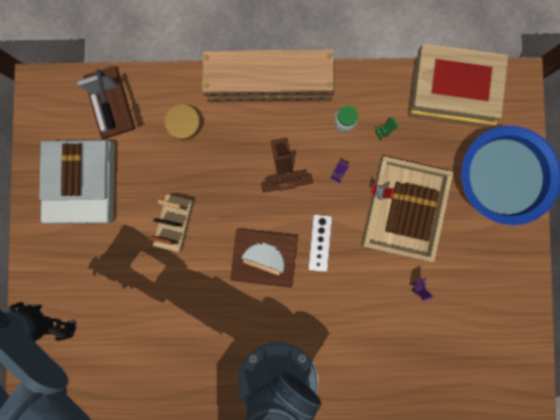

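View pics/scene.png

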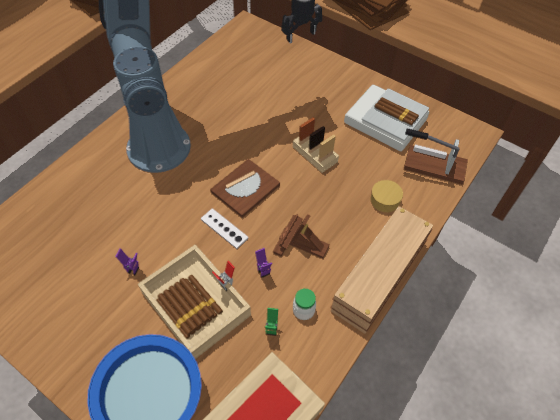

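Top view: rack at (172,222) with tablets at (172,203), (167,222) and (163,240); easel (287,175); red clip (380,190) on the tray; purple look-alikes (340,170) and (421,289), green (387,128). In the scene view the near-black tablet is the middle one (317,138), next to a reddish one (306,128). The red clip is at (228,272).

Run:
```python
from h import *
a,b=pickle.load(open('s0.pkl','rb'))
def cr(c,x,y,w,h,W=400,H=300): return cv2.resize(c['color'][y:y+h,x:x+w],(W,H),interpolation=cv2.INTER_CUBIC)
m=np.vstack([np.hstack([cr(a,140,190,68,51),cr(b,285,110,68,51)]),np.hstack([cr(a,250,130,80,60),cr(a,355,165,60,45)])])
cv2.imwrite('pics/crop.png',m[:,:,::-1])
P=cloud(a)
def st(n,m):
    p=P[m]; print(n,m.sum(),np.median(p,0).round(4),p.min(0).round(3),p.max(0).round(3))
reg=lambda x0,y0,x1,y1:(np.mgrid[0:420,0:560][1]>=x0)&(np.mgrid[0:420,0:560][1]<x1)&(np.mgrid[0:420,0:560][0]>=y0)&(np.mgrid[0:420,0:560][0]<y1)
m=reg(140,180,205,265)&(P[...,2]>.025)&(P[...,2]<.045)
st('rack',m); print(cv2.minAreaRect((P[m][:,:2]*1000).astype(np.float32)))
m=reg(140,180,205,265)&(P[...,2]>.088)
st('tabs',m)
n,l,s,c=cv2.connectedComponentsWithStats(m.astype(np.uint8))
for i in range(1,n): 
  if s[i][4]>5: print(s[i],c[i],P[l==i].mean(0).round(4),a['color'][l==i].mean(0))
m=reg(255,130,320,195)&(P[...,2]>.03)
st('easel',m)
n,l,s,c=cv2.connectedComponentsWithStats((reg(255,130,320,195)&(P[...,2]>.10)).astype(np.uint8))
for i in range(1,n): 
  if s[i][4]>5: print(s[i],c[i],P[l==i].mean(0).round(4),cv2.minAreaRect((P[l==i][:,:2]*1000).astype(np.float32)))
m=reg(255,130,320,195)&(P[...,2]>.03)&(P[...,2]<.05)
print('ledge',cv2.minAreaRect((P[m][:,:2]*1000).astype(np.float32)))
for nm,c in(('a',a),('b',b)):
  hsv=cv2.cvtColor(c['color'],cv2.COLOR_RGB2HSV)
  Q=cloud(c)
  m=((hsv[...,0]<6)|(hsv[...,0]>174))&(hsv[...,1]>170)&(hsv[...,2]>90)
  n,l,s,ce=cv2.connectedComponentsWithStats(m.astype(np.uint8))
  for i in range(1,n):
    if 8<s[i][4]<600: print(nm,'red',s[i],ce[i],Q[l==i].mean(0).round(4),Q[l==i].min(0).round(3),Q[l==i].max(0).round(3))
m=reg(350,140,460,270)&(P[...,2]>.052)&(P[...,2]<.068)
print('tray',cv2.minAreaRect((P[m][:,:2]*1000).astype(np.float32)))
```

```text
rack 1072 [0.462  0.297  0.0318] [0.376 0.248 0.025] [0.54  0.352 0.045]
((457.40606689453125, 300.2171325683594), (78.09563446044922, 152.74777221679688), 76.49267578125)
tabs 339 [0.4541 0.2938 0.1182] [ 0.397 -0.043  0.089] [0.516 0.339 1.371]
[157 200  25   9  98] [169.08163265 203.98979592] [0.5054 0.2859 0.1171] [167.7755102  134.18367347  91.23469388]
[154 218  25   9 102] [165.5        222.04901961] [0.4562 0.2895 0.1407] [62.08823529 49.08823529 37.53921569]
[149 236  24   9 112] [160.71428571 239.91071429] [0.4089 0.3083 0.115 ] [117.29464286  71.54464286  48.        ]
easel 729 [ 0.5978 -0.0213  0.0459] [ 0.422 -0.086  0.03 ] [0.679 0.031 1.371]
[275 154  16  11 130] [282.43076923 159.36153846] [ 0.621  -0.0209  0.1327] ((529.645263671875, -40.03839874267578), (212.49778747558594, 39.363094329833984), 11.885716438293457)
ledge ((624.9801635742188, -19.632667541503906), (108.07169342041016, 119.14645385742188), 10.168685913085938)
a red [371 183   5  11  36] [372.97222222 188.30555556] [ 0.5404 -0.2571  0.1503] [ 0.422 -0.281 -0.002] [ 0.568 -0.043  1.371]
a red [384 189  11   9  75] [388.33333333 192.72      ] [ 0.5303 -0.3014  0.1282] [ 0.422 -0.341  0.011] [ 0.551 -0.043  1.371]
b red [225 261  10  16  91] [229.35164835 268.7032967 ] [ 0.5432 -0.2661  0.1144] [ 0.528 -0.276  0.091] [ 0.557 -0.255  0.138]
b red [213 272  11  11  20] [217.55 276.9 ] [ 0.5361 -0.3072  0.122 ] [ 0.52  -0.313  0.093] [ 0.548 -0.295  0.134]
tray ((492.2666931152344, -367.451171875), (209.7631072998047, 261.4229431152344), 76.61076354980469)
```

View pics/crop.png

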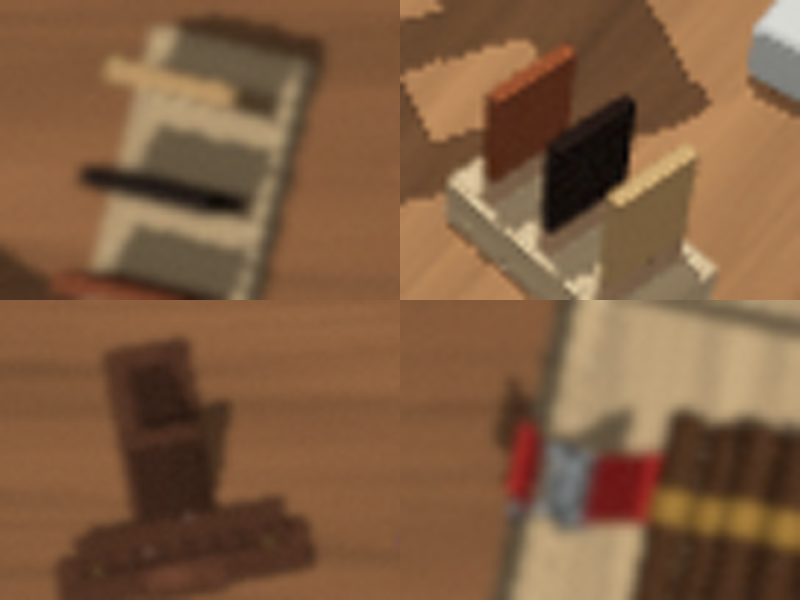

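Crop check: the middle tablet is near-black, with the reddish one nearer the robot and the tan one farther. The red clip sits on the tray's left (+y) wall. Now refining positions with the invalid-depth pixels filtered out.

```bash
cat >> h.py <<'E'
def tgt(pos,yaw,lean=0,leandir=0):
    """relative move (mm, rotvec) to put TCP at pos, tool y at yaw(deg); up axis leans `lean` rad towards leandir(deg)"""
    o=readout.get_obs(); q=o['eef_rot']; R0=R.from_quat([q[1],q[2],q[3],q[0]]).as_matrix()
    d=np.array([np.cos(np.radians(leandir)),np.sin(np.radians(leandir)),0])
    up=np.array([0,0,np.cos(lean)])+d*np.sin(lean)
    y=np.array([np.cos(np.radians(yaw)),np.sin(np.radians(yaw)),0]); y-=up*(y@up); y/=np.linalg.norm(y)
    R1=np.c_[np.cross(y,-up),y,-up]
    print('shift',(R0.T@(np.array(pos)-o['eef_pos'])*1000).round(1).tolist(),'rot',R.from_matrix(R0.T@R1).as_rotvec().round(3).tolist(),'t',o['time_s'])
def st(n,p):
    (cx,cy),(w,h),an=cv2.minAreaRect((p[:,:2]*1000).astype(np.float32))
    print(n,len(p),'med',np.median(p,0).round(4),'z',p[:,2].min().round(3),p[:,2].max().round(3),'rect',round(cx,1),round(cy,1),round(w,1),round(h,1),round(an,1))
def box(x0,y0,x1,y1):
    m=np.zeros((420,560),bool); m[y0:y1,x0:x1]=1; return m
E
python3 - <<'E'
from h import *
a,b=pickle.load(open('s0.pkl','rb'))
for nm,c in(('top',a),('scene',b)):
  P=cloud(c); P[c['depth']<=0]=9; z=P[...,2]; col=c['color'].astype(int).sum(2)
  near=lambda x,y,r:(np.hypot(P[...,0]-x,P[...,1]-y)<r)
  m=near(.457,.3,.1)
  for nn,lo,hi in(('racktop',.030,.038),):st(nm+nn,P[m&(z>lo)&(z<hi)])
  for k,dx in((-1,-.0486),(0,0),(1,.0486)):
    mm=near(.457+dx,.3-dx*.24,.042)&(z>.113)&(z<.127); st(nm+' tab%d'%k,P[mm]); print(c['color'][mm].mean(0).round())
  st(nm+'mast',P[near(.63,-.02,.06)&(z>.127)&(z<.145)])
  st(nm+'ledge',P[near(.575,-.03,.07)&(z>.033)&(z<.05)])
  hs=cv2.cvtColor(c['color'],cv2.COLOR_RGB2HSV); red=((hs[...,0]<8)|(hs[...,0]>172))&(hs[...,1]>150)
  st(nm+'red',P[red&near(.535,-.282,.05)&(z>.09)])
  st(nm+'wall',P[near(.514,-.276,.14)&(z>.055)&(z<.064)&(P[...,1]>-.30+(P[...,0]-.514)*-.238*-1*-1)])
print(np.array(vision.camera('wrist')['hand_eye']).round(3))
tgt([.457,.2985,.21],76.5)
E
```

```text
topracktop 754 med [0.4633 0.298  0.0328] z 0.03 0.038 rect 457.1 299.4 76.7 152.4 76.9
top tab-1 90 med [0.4087 0.311  0.1183] z 0.113 0.125 rect 408.7 310.9 58.0 10.7 74.7
[124.  75.  51.]
top tab0 85 med [0.4569 0.2982 0.1184] z 0.114 0.125 rect 457.2 298.6 59.4 10.3 76.2
[64. 50. 39.]
top tab1 86 med [0.5053 0.288  0.1186] z 0.114 0.125 rect 506.0 288.7 60.5 10.4 75.7
[174. 139.  95.]
topmast 69 med [ 0.627  -0.0197  0.133 ] z 0.127 0.138 rect 626.5 -19.6 13.2 38.9 8.5
topledge 359 med [ 0.5854 -0.0262  0.0387] z 0.033 0.05 rect 588.4 -26.2 33.8 119.1 10.2
topred 121 med [ 0.535  -0.3008  0.1175] z 0.09 0.133 rect 536.0 -284.6 56.4 28.1 74.8
topwall 376 med [ 0.5133 -0.2735  0.0582] z 0.055 0.064 rect 525.5 -224.9 150.2 259.8 76.8
sceneracktop 297 med [0.4725 0.2793 0.0344] z 0.03 0.038 rect 459.0 298.6 79.6 156.7 76.9
scene tab-1 69 med [0.4109 0.3086 0.1191] z 0.113 0.127 rect 408.7 308.9 58.7 16.8 76.3
[123.  66.  39.]
scene tab0 61 med [0.4591 0.2961 0.1208] z 0.114 0.127 rect 451.2 296.4 54.9 50.6 23.0
[38. 25. 20.]
scene tab1 69 med [0.5072 0.2837 0.1198] z 0.113 0.126 rect 500.1 284.7 51.6 56.9 18.3
[169. 138.  92.]
scenemast 47 med [ 0.6283 -0.0211  0.1352] z 0.128 0.141 rect 627.8 -19.9 11.3 40.1 11.5
sceneledge 261 med [ 0.5878 -0.0317  0.0395] z 0.033 0.05 rect 590.4 -26.5 35.6 124.8 9.1
scenered 124 med [ 0.5411 -0.2677  0.1156] z 0.091 0.138 rect 538.4 -283.9 55.7 30.6 76.4
scenewall 368 med [ 0.553  -0.2752  0.0597] z 0.055 0.064 rect 527.9 -222.7 155.9 261.5 76.6
[[ 0.001 -0.945 -0.328  0.084]
 [ 1.     0.001 -0.    -0.   ]
 [ 0.001 -0.328  0.945 -0.123]
 [ 0.     0.     0.     1.   ]]
shift [-299.0, -117.8, 39.7] rot [-0.001, -0.0, -0.177] t 0.15
```

Request:
play_rows --xyz '[[-30, -12, 4], [-75, -30, 10], [-120, -47, 16], [-165, -65, 22], [-210, -83, 28], [-250, -99, 34], [-280, -110, 38], [-299, -118, 40], [-299, -118, 40], [-299, -118, 40]]' --rot '[[0, 0, -0.02], [0, 0, -0.04], [0, 0, -0.07], [0, 0, -0.1], [0, 0, -0.13], [0, 0, -0.15], [0, 0, -0.17], [0, 0, -0.177], [0, 0, -0.177], [0, 0, -0.177]]' --grip '[1, 1, 1, 1, 1, 1, 1, 1, 1, 1]'

```text
time_s: 1.4
eef_pos: [0.4567, 0.299, 0.2101]
eef_rot: [-0.0, 0.118, 0.993, 0.0]
wrist_force: [-0.1, -0.5, -1.3]
opening: 1.0
grasp_force: 0.0
```

Run:
```python
from h import *
c=snap('wrist'); P=cloud(c);P[c['depth']<=0]=9;save(c,'w1.png');z=P[...,2]
m=(np.hypot(P[...,0]-.457,P[...,1]-.298)<.042)&(z>.113)&(z<.127)&(c['color'].astype(int).sum(2)<200)
st('dark',P[m]);v,u=np.nonzero(m);print(u.mean(),v.mean())
tgt([.457,.298,.106],76.3)
```

```text
dark 1132 med [0.4574 0.2995 0.12  ] z 0.113 0.122 rect 458.6 299.4 60.4 11.3 76.4
280.7773851590106 223.48498233215548
shift [-0.8, -1.2, 104.2] rot [0.0, -0.0, 0.004] t 1.45
```

View pics/w1.png

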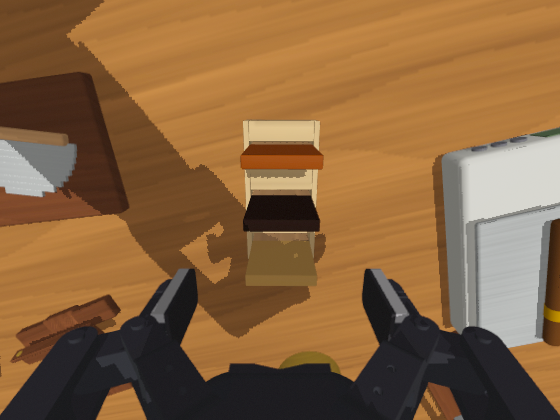

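The wrist picture shows the near-black tablet, with its top edge at about (281,224), centred between the fingers with the tan and reddish ones either side. It measures 60 × 11 mm at z 0.120, as it should. Descending to grip its edges.

Request:
play_rows --xyz '[[0, 0, 20], [-1, 0, 50], [-1, 0, 80], [-1, 0, 97], [-1, 0, 104], [-1, 0, 104], [-1, 0, 104], [-1, 0, 104], [-1, 0, 104], [-1, 0, 104]]' --rot '[[0, 0, 0], [0, 0, 0], [0, 0, 0], [0, 0, 0], [0, 0, 0], [0, 0, 0], [0, 0, 0], [0, 0, 0], [0, 0, 0], [0, 0, 0]]' --grip '[1, 1, 1, 1, 1, 0.6, 0.5, 0.5, 0.5, 0.5]'

```text
time_s: 2.7
eef_pos: [0.4592, 0.2989, 0.1076]
eef_rot: [0.001, 0.118, 0.993, 0.001]
wrist_force: [-0.1, 1.5, 5.3]
opening: 0.691
grasp_force: 64.8
```

Request:
play_rows --xyz '[[0, 0, -5], [0, 0, -20], [0, 0, -40], [0, 0, -65], [0, 0, -90], [0, 0, -115], [0, 0, -135], [0, 0, -145], [0, 0, -145], [0, 0, -145]]' --rot '[[0, 0, 0], [0, 0, 0], [0, 0, 0], [0, 0, 0], [0, 0, 0], [0, 0, 0], [0, 0, 0], [0, 0, 0], [0, 0, 0], [0, 0, 0]]' --grip '[0.5, 0.5, 0.5, 0.5, 0.5, 0.5, 0.5, 0.5, 0.5, 0.5]'

```text
time_s: 3.95
eef_pos: [0.4576, 0.2982, 0.2503]
eef_rot: [-0.001, 0.118, 0.993, -0.0]
wrist_force: [0.6, -0.1, -1.0]
opening: 0.686
grasp_force: 64.4
```

```bash
cat >> h.py <<'E'
O=np.array([.595,-.025,.036]); psi=10.
def easel(x,y,z):
    a=np.radians(psi); h=np.array([np.cos(a),np.sin(a),0]);s,c=np.sin(.26),np.cos(.26)
    Z=h*s+np.array([0,0,c]); X=h*c-np.array([0,0,s]); Y=np.array([-h[1],h[0],0])
    return O+(X*x+Y*y+Z*z)/1000
E
python3 - <<'E'
from h import *
o=readout.get_obs();print(o['eef_pos'],o['opening'],o['wrist_force'])
tgt(easel(-15,0,150),100,.26,10)
E
```

```text
[0.45763044 0.29822242 0.25033235] 0.6862889208071311 [ 0.59957959 -0.08150524 -1.0192896 ]
shift [-231.2, -272.5, 65.5] rot [0.053, 0.255, -0.408] t 3.95
```

Run:
```python
from h import *
tgt(easel(-18,0,210),100,.26,10)
```

```text
shift [-242.6, -267.6, 6.7] rot [0.053, 0.255, -0.408] t 3.95
```

Request:
play_rows --xyz '[[-15, -17, 0], [-45, -50, 0], [-80, -88, 0], [-115, -127, 0], [-150, -165, 0], [-185, -204, 1], [-215, -237, 4], [-235, -259, 6], [-243, -268, 7], [-243, -268, 7]]' --rot '[[0.003, 0.015, -0.024], [0.01, 0.046, -0.075], [0.017, 0.084, -0.134], [0.025, 0.12, -0.193], [0.033, 0.157, -0.252], [0.04, 0.194, -0.31], [0.047, 0.226, -0.361], [0.051, 0.246, -0.395], [0.053, 0.255, -0.408], [0.053, 0.255, -0.408]]' --grip '[0.5, 0.5, 0.5, 0.5, 0.5, 0.5, 0.5, 0.5, 0.5, 0.5]'

```text
time_s: 5.2
eef_pos: [0.6315, -0.0189, 0.2432]
eef_rot: [-0.129, -0.086, 0.988, -0.011]
wrist_force: [0.1, 0.3, -0.4]
opening: 0.69
grasp_force: 64.4
```

Run:
```python
from h import *
c=snap('wrist'); P=cloud(c);P[c['depth']<=0]=9;save(c,'w2.png');z=P[...,2]
b=snap('top');Q=cloud(b);Q[b['depth']<=0]=9
near=lambda P,x,y,r:(np.hypot(P[...,0]-x,P[...,1]-y)<r)
for n,A in(('w',P),('t',Q)):
  for k,(zl,zh,x,y,r) in dict(mast=(.127,.145,.63,-.02,.045),ledge=(.033,.055,.575,-.03,.07)).items():
    m=near(A,x,y,r)&(A[...,2]>zl)&(A[...,2]<zh)
    if m.sum()>5: st(n+k,A[m])
tgt(easel(-14,0,150),100,.26,10);tgt(easel(-12,0,103),100,.26,10)
```

```text
wledge 2343 med [ 0.5871 -0.0273  0.0394] z 0.034 0.055 rect 589.1 -27.5 29.8 119.6 10.0
tledge 158 med [ 0.5881 -0.0577  0.0387] z 0.033 0.055 rect 592.3 -55.8 31.8 58.4 8.0
shift [-3.6, -0.9, 60.6] rot [0.001, 0.001, 0.001] t 5.3
shift [-5.6, -0.9, 107.6] rot [0.001, 0.001, 0.001] t 5.3
```

View pics/w2.png

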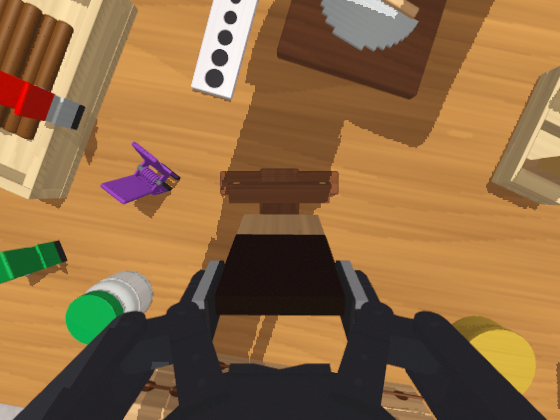

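Wrist view: the held tablet's lower end at (283,225) is in line with the ledge (279,185), and the two are parallel. Lowering in front of the mast.

Request:
play_rows --xyz '[[0, 0, 8], [-1, -1, 22], [-2, -1, 38], [-3, -1, 54], [-4, -1, 70], [-5, -1.5, 84], [-5.5, -1.5, 95], [-5.5, -1.5, 101], [-5.5, -1.5, 103], [-5.5, -1.5, 103]]' --rot '[[0, 0, 0], [0, 0, 0], [0, 0, 0], [0, 0, 0], [0, 0, 0], [0, 0, 0], [0, 0, 0], [0, 0, 0], [0, 0, 0], [0, 0, 0]]' --grip '[0.5, 0.5, 0.5, 0.5, 0.5, 0.5, 0.5, 0.5, 0.5, 0.5]'

```text
time_s: 6.55
eef_pos: [0.6117, -0.0241, 0.1437]
eef_rot: [-0.128, -0.086, 0.988, -0.011]
wrist_force: [0.5, 0.0, -0.2]
opening: 0.691
grasp_force: 64.4
```

Run:
```python
from h import *
b=snap('scene');c=snap('wrist');x=cv2.resize(b['color'][190:265,260:360],(400,300),interpolation=cv2.INTER_CUBIC)
cv2.imwrite('pics/p1.png',np.hstack([x,cv2.resize(c['color'],(400,300))])[:,:,::-1])
print(readout.get_obs()['wrist_force']);tgt(easel(-5,0,97.6),100,.26,10)
```

```text
[-0.61101718 -0.64758147 -0.72398602]
shift [-6.5, 2.0, 11.0] rot [-0.0, 0.002, -0.0] t 6.65
```

View pics/p1.png

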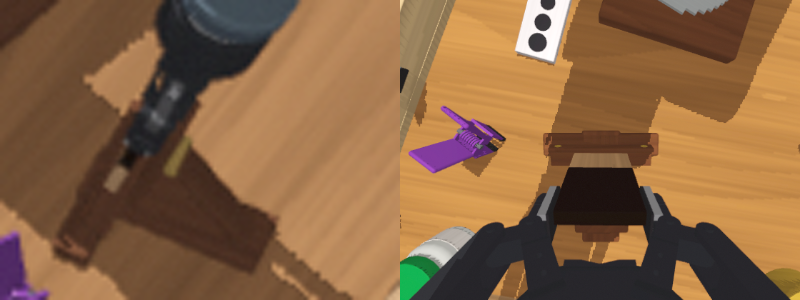

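Both views show the tablet's pale foot (600,160 in the wrist half) above the ledge between lip and mast, centred on the ledge. Seating it now.

Request:
play_rows --xyz '[[0, 0.5, 2], [0, 1, 5], [0, 1, 8], [-2, 1, 9], [-4, 1, 10], [-6, 1, 10.5], [-7, 1, 11], [-7, 1, 11], [-7, 1, 11], [-7, 1, 11]]' --rot '[[0, 0, 0], [0, 0, 0], [0, 0, 0], [0, 0, 0], [0, 0, 0], [0, 0, 0], [0, 0, 0], [0, 0, 0], [0, 0, 0], [0, 0, 0]]' --grip '[0.5, 0.5, 0.5, 0.5, 0.5, 0.5, 0.5, 0.5, 0.5, 0.5]'

```text
time_s: 7.9
eef_pos: [0.6157, -0.0226, 0.1324]
eef_rot: [-0.128, -0.086, 0.988, -0.012]
wrist_force: [-0.4, -0.3, 7.5]
opening: 0.69
grasp_force: 65.4
```

Request:
play_rows --xyz '[[-0.5, 0, 0], [-1, 0, 0], [-1.5, 0, 0], [-2, 0, 0], [-2, 0, 0], [-2, 0, 0], [-2, 0, 0], [-2, 0, 0], [-2, 0, 0], [-2, 0, 0]]' --rot '[[0, 0, 0], [0, 0, 0], [0, 0, 0], [0, 0, 0], [0, 0, 0], [0, 0, 0], [0, 0, 0], [0, 0, 0], [0, 0, 0], [0, 0, 0]]' --grip '[0.5, 0.5, 0.5, 0.5, 0.5, 0.5, 0.5, 0.5, 0.5, 0.5]'

```text
time_s: 9.15
eef_pos: [0.6176, -0.0224, 0.1319]
eef_rot: [-0.128, -0.086, 0.988, -0.012]
wrist_force: [-0.4, 0.1, 7.9]
opening: 0.693
grasp_force: 65.4
```

Run:
```python
from h import *
print(readout.get_obs()['wrist_force']);tgt(easel(-5,0,97.6),100,.26,10)
```

```text
[-0.39955357  0.0714564   7.86503474]
shift [2.3, 1.3, 0.9] rot [-0.001, 0.002, -0.0] t 9.15
```

Request:
play_rows --xyz '[[0, 0, 0], [0, 0, 0], [0, 0, 0], [0, 0, 0], [0, 0, 0], [0, 0, -5], [0, 0, -20], [0, 0, -45], [0, 0, -75], [0, 0, -90]]' --rot '[[0, 0, 0], [0, 0, 0], [0, 0, 0], [0, 0, 0], [0, 0, 0], [0, 0, 0], [0, 0, 0], [0, 0, 0], [0, 0, 0], [0, 0, 0]]' --grip '[0.72, 0.76, 0.85, 1, 1, 1, 1, 1, 1, 1]'

```text
time_s: 10.4
eef_pos: [0.6412, -0.0181, 0.2205]
eef_rot: [-0.126, -0.086, 0.988, -0.012]
wrist_force: [0.3, -0.9, 0.5]
opening: 0.995
grasp_force: 0.0
```

Run:
```python
from h import *
c=snap('wrist');save(c,'w3.png'); P=cloud(c);P[c['depth']<=0]=9;z=P[...,2]
near=lambda P,x,y,r:(np.hypot(P[...,0]-x,P[...,1]-y)<r)
m=near(P,.625,-.02,.06)&(z>.12)&(z<.15); st('tabmast',P[m])
E=np.c_[easel(-5,0,110),easel(0,0,110)];print(E.T)
# in easel coordinates
a=np.radians(psi);h=np.array([np.cos(a),np.sin(a),0]);s,cc=np.sin(.26),np.cos(.26)
A=np.c_[h*cc-[0,0,s],[-h[1],h[0],0],h*s+np.array([0,0,cc])]
q=(P[near(P,.61,-.02,.08)&(z>.06)&(z<.16)]-O)@A*1000
t=q[q[:,2]>108.5]; print('top',t.min(0),t.max(0),np.median(t,0))
f=q[(q[:,2]>50)&(q[:,2]<100)]; print('front',np.percentile(f,[2,50,98],axis=0))
u=q[(q[:,2]>60)&(q[:,2]<75)&(q[:,0]<0)];l=q[(q[:,2]>95)&(q[:,2]<105)&(q[:,0]<-5)]; print(np.median(u,0),np.median(l,0))
print((readout.get_obs()['eef_pos']-O)@A*1000)
```

```text
tabmast 2345 med [ 0.6196 -0.0214  0.1412] z 0.12 0.147 rect 622.2 -21.1 25.0 60.3 10.9
[[ 0.6180907  -0.02092849  0.1435883 ]
 [ 0.62284924 -0.02008943  0.1423029 ]]
top [ -7.29689176 -30.96776324 108.53460912] [  4.11235345  29.24709542 113.5421199 ] [ -2.04659565  -0.65749318 111.08305456]
front [[ -7.55846436 -29.78786011  50.74695432]
 [ -6.9647023   -0.62506559  78.60349577]
 [ -6.37257248  27.72927659  99.33126471]]
[-7.10514946 -1.43761858 67.82029131] [-6.72537905 -2.18167114 99.91825938]
[ -2.05345881  -1.3543183  191.59950358]
```

View pics/w3.png

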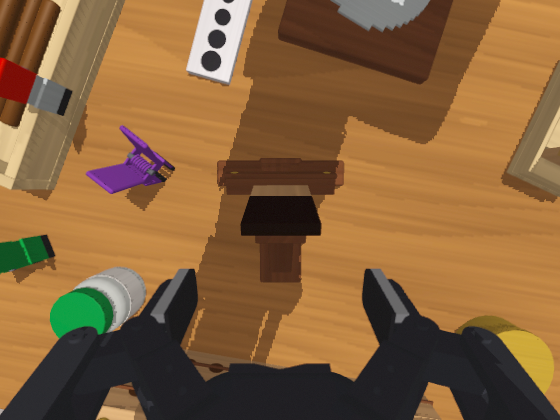

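The tablet stands on the ledge (280,215 in the wrist view), centred and flat against the mast, with its face parallel to it. Measured in my easel frame, its front is at x≈-7, y≈-0.8, top z≈111, so my origin is about 3 mm off in x; I'll place the clip from this measurement. Next, above the clip.

Run:
```python
from h import *
tgt([.537,-.283,.23],76.6)
```

```text
shift [146.5, -242.6, 29.8] rot [-0.054, -0.249, 0.406] t 10.45
```

Request:
play_rows --xyz '[[8, -15, -15], [25, -45, -10], [47, -80, -5], [70, -118, 0], [93, -156, 8], [115, -192, 18], [133, -222, 25], [143, -238, 29], [146.5, -242.5, 30], [146.5, -242.5, 30]]' --rot '[[-0.003, -0.015, 0.024], [-0.01, -0.045, 0.075], [-0.018, -0.082, 0.134], [-0.026, -0.121, 0.197], [-0.034, -0.16, 0.26], [-0.042, -0.197, 0.32], [-0.049, -0.226, 0.37], [-0.053, -0.244, 0.398], [-0.054, -0.249, 0.406], [-0.054, -0.249, 0.406]]' --grip '[1, 1, 1, 1, 1, 1, 1, 1, 1, 1]'

```text
time_s: 11.7
eef_pos: [0.5348, -0.2824, 0.2259]
eef_rot: [-0.003, 0.117, 0.993, 0.001]
wrist_force: [-0.3, -0.1, 0.7]
opening: 1.002
grasp_force: 0.0
```

Run:
```python
from h import *
c=snap('wrist');save(c,'w4.png'); P=cloud(c);P[c['depth']<=0]=9;z=P[...,2]
near=lambda x,y,r:(np.hypot(P[...,0]-x,P[...,1]-y)<r)
hs=cv2.cvtColor(c['color'],cv2.COLOR_RGB2HSV); red=((hs[...,0]<8)|(hs[...,0]>172))&(hs[...,1]>150)
st('red',P[red&near(.537,-.283,.06)&(z>.088)&(z<.15)]); st('tops',P[red&near(.537,-.283,.06)&(z>.13)&(z<.15)])
tgt([.537,-.283,.116],76.6)
```

```text
red 1613 med [ 0.5357 -0.2942  0.1178] z 0.088 0.133 rect 537.2 -285.0 56.6 29.8 76.9
tops 343 med [ 0.5368 -0.3059  0.1311] z 0.13 0.133 rect 537.1 -285.0 56.3 28.6 76.5
shift [-2.8, -0.6, 109.9] rot [0.0, -0.006, 0.001] t 11.75
```

View pics/w4.png

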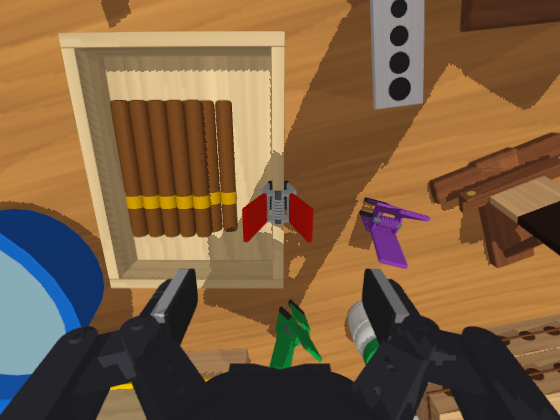

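Wrist view: the red clip sits on the tray wall, its hinge at (279,200) and handles at (257,220) and (300,220). The purple (390,230) and green (295,335) ones are clear of the fingers' line. The handle tops span 56 × 30 mm, as described. Descending.

Request:
play_rows --xyz '[[-1, -1, 15], [-2, -2, 40], [-2.5, -2.6, 70], [-2.5, -2.6, 95], [-2.5, -2.6, 107], [-2.5, -2.6, 111], [-2.5, -2.6, 111], [-2.5, -2.6, 111], [-2.5, -2.6, 111], [-2.5, -2.6, 111]]' --rot '[[0, -0.006, 0], [0, -0.006, 0], [0, -0.006, 0], [0, -0.006, 0], [0, -0.006, 0], [0, -0.006, 0], [0, -0.006, 0], [0, -0.006, 0], [0, -0.006, 0], [0, -0.006, 0]]' --grip '[1, 1, 1, 1, 1, 1, 1, 0.9, 0.8, 0.75]'

```text
time_s: 13.0
eef_pos: [0.5361, -0.2859, 0.1153]
eef_rot: [0.0, 0.117, 0.993, -0.0]
wrist_force: [0.8, 0.2, 0.1]
opening: 0.75
grasp_force: 0.0
```

Request:
play_rows --xyz '[[0, 0, 0], [0, 0, 0], [0, 0, 0], [0, 0, 0], [0, 0, 0], [0, 0, 0], [0, 0, 0], [0, 0, 0], [0, 0, 0], [0, 0, 0]]' --rot '[[0, 0, 0], [0, 0, 0], [0, 0, 0], [0, 0, 0], [0, 0, 0], [0, 0, 0], [0, 0, 0], [0, 0, 0], [0, 0, 0], [0, 0, 0]]' --grip '[0.65, 0.55, 0.45, 0.35, 0.2, 0.15, 0.15, 0.15, 0.15, 0.15]'

```text
time_s: 14.25
eef_pos: [0.5359, -0.2857, 0.1148]
eef_rot: [-0.0, 0.117, 0.993, 0.0]
wrist_force: [0.4, -0.1, -1.2]
opening: 0.3
grasp_force: 61.7
```

Run:
```python
from h import *
c=snap('wrist');save(c,'w5.png');print(readout.get_obs()['eef_pos'])
```

```text
[ 0.53593893 -0.2857191   0.11482694]
```

View pics/w5.png

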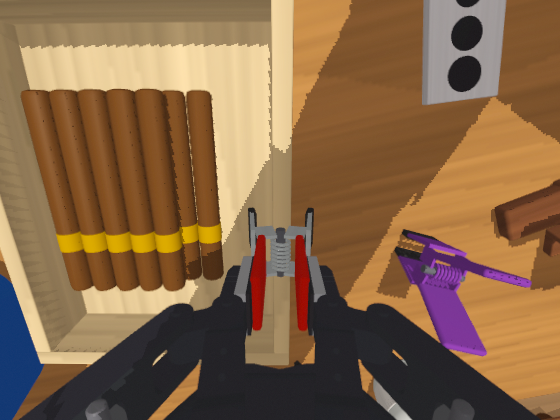

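The clip is squeezed home, with jaws at (252,225) and (309,225) clear on both sides of the wall at (282,225). Lifting.

Request:
play_rows --xyz '[[0, 0, -5], [0, 0, -20], [0, 0, -42], [0, 0, -68], [0, 0, -95], [0, 0, -122], [0, 0, -148], [0, 0, -165], [0, 0, -175], [0, 0, -175]]' --rot '[[0, 0, 0], [0, 0, 0], [0, 0, 0], [0, 0, 0], [0, 0, 0], [0, 0, 0], [0, 0, 0], [0, 0, 0], [0, 0, 0], [0, 0, 0]]' --grip '[0.15, 0.15, 0.15, 0.15, 0.15, 0.15, 0.15, 0.15, 0.15, 0.15]'

```text
time_s: 15.55
eef_pos: [0.5361, -0.2858, 0.2903]
eef_rot: [0.0, 0.117, 0.993, -0.0]
wrist_force: [0.6, -0.3, -0.7]
opening: 0.3
grasp_force: 61.7
```

Run:
```python
from h import *
tgt(easel(3,-.8,232),10,.26,10)
c=snap('wrist'); P=cloud(c);hs=cv2.cvtColor(c['color'],cv2.COLOR_RGB2HSV)
H=np.array(c['hand_eye']); v,u=np.mgrid[0:420,0:560]; T=(rays(c,np.c_[u.ravel(),v.ravel()])*c['depth'].reshape(-1,1))@H[:3,:3].T+H[:3,3]; T=T.reshape(420,560,3)*1000
m=(c['depth']>0)&(abs(T[...,0])<40)&(abs(T[...,1])<30)&(T[...,2]<100)
red=m&((hs[...,0]<8)|(hs[...,0]>172))&(hs[...,1]>150)
for z0 in range(-10,95,10):
  k=m&(T[...,2]>=z0)&(T[...,2]<z0+10)
  if k.sum()>5: q=T[k];print(z0,k.sum(),q.min(0).round(1),q.max(0).round(1))
print('red',T[red].min(0),T[red].max(0))
```

```text
shift [-54.5, 291.5, 30.8] rot [0.23, 0.152, 1.155] t 15.55
-10 1293 [-16.2 -27.  -10. ] [14.2 26.2 -0. ]
0 786 [-14.8 -26.9   0. ] [14.3 26.3 10. ]
10 404 [-14.5 -25.2  10. ] [14.2 25.3 20. ]
20 193 [-14.7 -13.8  20. ] [14.2 13.8 30. ]
30 778 [-16.7 -13.9  30. ] [13.9 14.5 40. ]
40 939 [-17.5 -19.2  40. ] [14.8 19.4 49.9]
50 157 [-14.4 -19.9  50.1] [14.  20.9 59.8]
60 54 [-16.1 -21.1  60.1] [14.  21.9 69.9]
70 177 [-15.  -23.1  70. ] [13.8 23.8 80. ]
80 120 [-15.4 -24.8  80. ] [13.7 25.6 89.1]
red [-16.16506607 -29.31743404 -68.24629959] [14.26203698 13.86912254 75.81560307]
```

Request:
play_rows --xyz '[[-3, 15, 0], [-9, 48, 2], [-16, 85, 4], [-23, 122, 6], [-30, 160, 10], [-37, 198, 16], [-44, 235, 22], [-50, 266, 27], [-53, 285, 30], [-54.5, 291.5, 31]]' --rot '[[0.012, 0.008, 0.06], [0.037, 0.025, 0.19], [0.066, 0.044, 0.335], [0.096, 0.063, 0.48], [0.126, 0.083, 0.63], [0.156, 0.103, 0.78], [0.185, 0.122, 0.93], [0.21, 0.139, 1.055], [0.225, 0.149, 1.13], [0.23, 0.152, 1.155]]' --grip '[0.15, 0.15, 0.15, 0.15, 0.15, 0.15, 0.15, 0.15, 0.15, 0.15]'

```text
time_s: 16.85
eef_pos: [0.6563, -0.0136, 0.2566]
eef_rot: [-0.085, 0.637, 0.76, -0.1]
wrist_force: [-0.3, -0.8, -0.2]
opening: 0.302
grasp_force: 61.7
```

Request:
play_rows --xyz '[[0, 0, 0], [0, 0, 0], [0, 0, 0], [0, 0, 0], [0, 0, 0], [0, 0, 0], [0, 0, 0], [0, 0, 0], [0, 0, 0], [0, 0, 0]]' --rot '[[0, 0, 0], [0, 0, 0], [0, 0, 0], [0, 0, 0], [0, 0, 0], [0, 0, 0], [0, 0, 0], [0, 0, 0], [0, 0, 0], [0, 0, 0]]' --grip '[0.15, 0.15, 0.15, 0.15, 0.15, 0.15, 0.15, 0.15, 0.15, 0.15]'

```text
time_s: 18.1
eef_pos: [0.6566, -0.0148, 0.2588]
eef_rot: [-0.084, 0.637, 0.76, -0.099]
wrist_force: [-0.6, 0.6, 0.1]
opening: 0.299
grasp_force: 61.7
```

Run:
```python
from h import *
tgt(easel(3,-.8,232),10,.26,10);tgt(easel(3,-.8,167),10,.26,10)
c=snap('wrist');save(c,'w6.png'); P=cloud(c);P[c['depth']<=0]=9
a=np.radians(psi);h=np.array([np.cos(a),np.sin(a),0]);s,cc=np.sin(.26),np.cos(.26)
A=np.c_[h*cc-[0,0,s],[-h[1],h[0],0],h*s+np.array([0,0,cc])]
q=(P-O)@A*1000
for lo,hi in((80,90),(90,100),(100,106),(108,114)):
  k=q[(q[...,2]>lo)&(q[...,2]<hi)&(abs(q[...,0])<30)&(abs(q[...,1])<40)]
  if len(k)>4:print(lo,len(k),k.min(0).round(1),k.max(0).round(1),np.median(k,0).round(1))
```

```text
shift [-0.2, -0.0, -0.7] rot [-0.001, -0.001, 0.001] t 18.1
shift [-0.2, 0.0, 64.3] rot [-0.001, -0.001, 0.001] t 18.1
80 51 [-6.7 17.  80.4] [13.8 29.2 89.6] [ 4.4 18.6 85.6]
90 56 [-6.5 17.8 90.3] [ 13.5  29.4 100. ] [ 3.4 28.7 95.6]
100 451 [ -6.2 -20.6 100.1] [ 13.7  29.3 106. ] [  8.8   0.9 104.7]
108 619 [ -6.4 -30.7 108.1] [  3.5  29.3 113. ] [ -1.    7.  111.1]
```

View pics/w6.png

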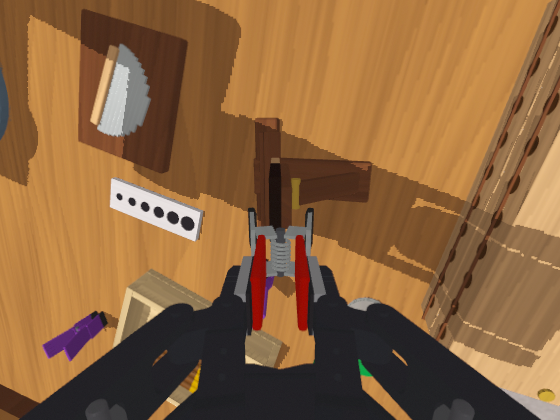

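Wrist view: the tablet edge (275,190) lies between the open jaws (252,225) and (309,225). Measured, tablet plus mast span x -6.4 to 13.7, so their middle is 3.6 against the clip's 3.0. Lowering.

Request:
play_rows --xyz '[[0, 0.5, 5], [0, 0.5, 15], [0, 0.5, 26], [0, 0.5, 37], [0, 0.5, 47], [0, 0.5, 56], [0, 0.5, 62], [0, 0.5, 64], [0, 0.5, 64], [0, 0.5, 64]]' --rot '[[0, 0, 0], [0, 0, 0], [0, 0, 0], [0, 0, 0], [0, 0, 0], [0, 0, 0], [0, 0, 0], [0, 0, 0], [0, 0, 0], [0, 0, 0]]' --grip '[0.15, 0.15, 0.15, 0.15, 0.15, 0.15, 0.15, 0.15, 0.15, 0.15]'

```text
time_s: 19.4
eef_pos: [0.6411, -0.0176, 0.1973]
eef_rot: [-0.083, 0.637, 0.76, -0.099]
wrist_force: [-0.1, 0.1, -0.8]
opening: 0.305
grasp_force: 61.7
```

Run:
```python
from h import *
tgt(easel(3.5,-.8,167),10,.26,10)
c=snap('wrist');b=snap('scene')
cv2.imwrite('pics/p2.png',np.hstack([cv2.resize(b['color'][180:255,250:350],(400,300),interpolation=cv2.INTER_CUBIC),c['color'][110:410,80:480]])[:,:,::-1])
```

```text
shift [-0.1, -0.1, 0.9] rot [0.0, -0.0, 0.0] t 19.4
```

View pics/p2.png

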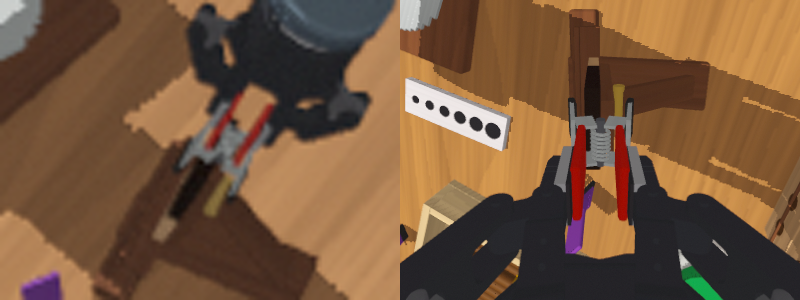

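The clip is astride tablet and mast: jaws at (575,115) and (625,115), with the tablet edge and mast between them and no contact force. That was picture 11, one over the limit of 10, so from here I check by numbers only. Opening slowly.

Request:
play_rows --xyz '[[0, 0, 0], [0, 0, 0], [0, 0, 0], [0, 0, 0], [0, 0, 0], [0, 0, 0], [0, 0, 0], [0, 0, 0], [0, 0, 0], [0, 0, 0]]' --rot '[[0, 0, 0], [0, 0, 0], [0, 0, 0], [0, 0, 0], [0, 0, 0], [0, 0, 0], [0, 0, 0], [0, 0, 0], [0, 0, 0], [0, 0, 0]]' --grip '[0.33, 0.38, 0.43, 0.48, 0.53, 0.58, 0.65, 0.75, 0.9, 1]'

```text
time_s: 20.75
eef_pos: [0.6408, -0.0175, 0.1969]
eef_rot: [-0.084, 0.637, 0.76, -0.099]
wrist_force: [0.4, -0.4, 0.7]
opening: 1.004
grasp_force: 0.0
```

Request:
play_rows --xyz '[[0, 0, 0], [0, 0, 0], [0, 0, -4], [0, 0, -12], [0, 0, -25], [0, 0, -42], [0, 0, -60], [0, 0, -78], [0, 0, -90], [0, 0, -90]]' --rot '[[0, 0, 0], [0, 0, 0], [0, 0, 0], [0, 0, 0], [0, 0, 0], [0, 0, 0], [0, 0, 0], [0, 0, 0], [0, 0, 0], [0, 0, 0]]' --grip '[1, 1, 1, 1, 1, 1, 1, 1, 1, 1]'

```text
time_s: 22.0
eef_pos: [0.6643, -0.0136, 0.2851]
eef_rot: [-0.083, 0.637, 0.76, -0.099]
wrist_force: [-0.3, 0.3, -0.2]
opening: 1.001
grasp_force: 0.0
```

Run:
```python
from h import *
a=np.radians(psi);h=np.array([np.cos(a),np.sin(a),0]);s,cc=np.sin(.26),np.cos(.26)
A=np.c_[h*cc-[0,0,s],[-h[1],h[0],0],h*s+np.array([0,0,cc])]
for n in('wrist','scene','top'):
  c=snap(n);P=cloud(c);P[c['depth']<=0]=9;q=(P-O)@A*1000
  hs=cv2.cvtColor(c['color'],cv2.COLOR_RGB2HSV); red=((hs[...,0]<8)|(hs[...,0]>172))&(hs[...,1]>150)
  g=(abs(q[...,0])<60)&(abs(q[...,1])<60)
  k=q[red&g&(q[...,2]>120)&(q[...,2]<200)]
  if len(k)>4: print(n,'red',len(k),k.min(0).round(1),k.max(0).round(1))
  dark=c['color'].sum(2,dtype=int)<150
  for lo,hi in((78,95),(108,114)):
    k=q[g&(q[...,2]>lo)&(q[...,2]<hi)&(abs(q[...,1])<40)&(q[...,0]<30)]
    if len(k)>4: print(n,lo,len(k),np.percentile(k,[2,98],axis=0).round(1).tolist())
```

```text
wrist red 1580 [-21.  -16.5 135.4] [ 28.1  12.9 183.1]
wrist 78 103 [[-9.9, 6.3, 78.3], [17.8, 29.3, 94.7]]
wrist 108 369 [[-9.8, -30.4, 109.3], [12.3, 28.9, 112.6]]
scene red 99 [-22.1 -18.5 133.6] [ 26.3  13.2 188.4]
scene 78 35 [[-11.0, -31.8, 78.4], [16.0, -5.8, 94.9]]
scene 108 32 [[-12.1, -33.0, 108.4], [15.6, 19.2, 113.5]]
top red 6 [-21.7 -16.1 149.3] [-14.8 -12.8 179. ]
top 78 43 [[-12.7, -29.9, 78.5], [-5.2, 14.5, 94.4]]
top 108 20 [[-14.2, -29.1, 108.2], [2.5, 5.2, 112.8]]
```

The handle tops are now 49 mm apart, which means the jaws are closed on 20 mm. The clip is centred within about 1 mm in y, the tablet hasn't moved, and the gripper is clear.

```bash
python3 -c "
from bench import ctrl
print(ctrl.hand_in())"
```

```text
the job is handed in; nothing more can be done
None
```

The dark tablet is on the easel ledge leaning on the mast, the red clip holds the two together in the middle, and the job was handed in at about 22 s with no verdict returned; I viewed 11 pictures, one over the limit of 10.

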